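# Turn a model armour plate over against the spray board's edge

### The arm

A 6-joint arm with a two-finger parallel gripper is mounted at the origin on the work surface. World frame = base frame: x ahead of the robot, y to its left, z up, the work surface at z = 0. Lengths are in m, angles in rad, forces in N, time in s.
With the tool pointing down it reaches from about 0.325 to 0.775 m from the base axis. Payload 9.3 kg.
Tool frame: the origin (TCP) lies midway between the tips of the shut fingers; the grasp point (between the pads) lies 19 mm behind it; x points along the fingers, y is the direction in which the jaws open and shut, and the axes are right-handed (so a half turn about x gives the same grasp; the last joint's range is limited). The gripper opens to 85 mm and grips with 20 to 120 N. Pads are 22 mm wide; open, the fingers measure 114 mm over their backs; the gripper's body (76 mm by 85 mm) begins 54 mm behind the grasp point. The pads swing forward as they close: fully open they stand 13 mm farther back than shut.
Start: joints at [0.947, 0.259, 0.021, 1.334, 0, 1.418], TCP at [0.249, 0.49, 0.231] pointing down, gripper open.
Joint ranges: [-3.04, 3.04], [-0.91, 1.82], [-1.04, 1.36], [-1.92, 1.95], [-1.52, 1.45], [-3.14, 3.14]. Speed limits (rad/s): [2.22, 2.22, 2.79, 3.14, 3.14, 3.14].

### API

Orientations are given as a unit quaternion [w, x, y, z].
In Python, from station import bot gives the robot as it stands.
- The arm moves only by the tool send_rows, never from a script. Its argument "plan" is a list of rows, each a list of 2 entries, a list of its own where there are three numbers: the shift along the tool's x, y, z in mm, then the turn about the tool's x in degrees. A call has 1 to 5 rows; each row is the pose to reach, as a shift and turn from the pose commanded when the call began, along the tool's axes at that moment; what a row does not reach only later rows make up. A row lasts 1/8 s, in which the tool goes at most 62.5 mm and 10.7 degrees, less where a joint would pass 70% of its speed; a pose out of reach is approached as far as the arm can. A call with a gripper value outside its range is refused whole. "claw" is the opening, from 0 (shut) to 1 (fully open), set as the call begins (left out, the last holds). The fingers move at their own pace and stop on an object; "newtons" is the grip in N (left out, the last holds). Time passes only in rows, so rows that repeat a pose let the fingers close. It gives the time, the measured TCP pose, the force and the opening at its end, in the units of the state.
- bot.sense(): the state, without advancing time (a new reading comes with each control period).
- bot.camera(name): name is "scene" or "top" or "wrist"; returns the picture (480x640x3 uint8, red, green, blue); there is no depth.
- bot.get_calibration(name): a dict with "vertical_fov" (degrees; the focal length in pixels is half the picture's height over the tangent of half this angle, whatever the lens; pixels are square), "cx", "cy" (the principal point, pixels), "dist" ([k1, k2, p1, p2, k3] as OpenCV has them; the pictures are not rectified), "position" and "rotation" of the camera in the world; the wrist camera has in their place "T_tool_cam" (4x4, takes a point from camera to tool coordinates, whose origin is the TCP and whose axes are the tool frame's). Camera axes: x right, y down, z forward; pixel columns grow to the right and rows downward; lengths in m; the calibration is good to about 2 mm. A picture is of the moment at which its call begins: read the wrist's pose just before it. get_calibration takes no time and is no camera call.
- bot.hand_in(): hands the job in, once; it reports no verdict.
The state is a dict: "t": time; "joint_pos": joint angles; "dq": joint speeds; "tau": joint torques, N m; "position": TCP position; "ee_rot": TCP orientation; "contact_force": force on the tool from outside, world axes, zero at the start; "ft_torque": the same for the moment, N m; "gripper_width": finger opening in m.
Only numpy, scipy, OpenCV 4.12 (cv2) and the standard library are available. Lean on these libraries where they do the work, as an engineer would, in place of code of your own. Each camera call takes 0.05 s, during which the arm holds its last target.

### The job

The blue face of the model armour plate is painted; now its bare grey underside must be sprayed. Without picking the plate up, push it with the fingertips against the front edge of the black spray board, tip it up on that edge and over, so that it lands on the board grey side up, then push it along the board until its edge lies flush against the yellow fence. Leave the jars, bottle, cup and brush where they stand, and let go of everything at the end.

Things in the scene. Friction and masses are not known exactly. Their poses are not given: they have to be found in the camera images.
- plate: Model armour plate, rigid, flat, about 55 g, 14 mm thick in all: blue slab 70 (own x) x 56 (own y) x 6 mm (white stripes, yellow dot) over a grey slab 58 x 44 x 8 mm (four dark dots), so the blue rim overhangs by 6 mm all round. Origin: centre of the whole; own z points out of the blue face. Starts blue side up, flat and loose before the board, +x towards it within 17 degrees.
- lead (a point): Middle of the blue rim's end face at the plate's own +x end, nearest the board at the start, 11 mm above the bench. This edge stays low at the board's edge while the plate tips; the plate's centre never needs to rise above 55 mm.
- tail (a point): Middle of the blue rim's end face at the plate's own -x end, the one to push on and raise. At first the rim's underside there is 8 mm above the bench: a fingertip kept 2 to 3 mm above the bench bears on the rim, its end below it. Friction about 0.45: pressing on (about 6 N) with the plate at the board while rising on an arc lifts it; past 30 degrees forward push alone tips it. After the flip it is the edge nearest the fence.
- board: Black perforated spray board fixed to the bench, 15 mm thick, 116 deep (own x), 250 mm wide (own y); place and turn vary. Origin: middle of its straight vertical front edge, at bench level; own x points from the front edge to the yellow fence, own z up. A plate stood up at the front edge and pushed over lands overhanging that edge by 15 mm, or leaning with its foot on the bench until pushed on.
- edge (a point): Middle of the board's front edge, on its top, 15 mm above the bench.
- fence (a point): Middle of the front face of the yellow fence, at the board's top level: a straight upright strip across the whole board, 100 mm behind the front edge and standing 14 mm above the board. Home is the plate flat on the board with its edge against this face.
- jar_green: Paint jar with green cap, diameter 39, 45 mm tall, loose, on the board near its own +y end (about 102 mm from the middle). Origin: centre of the underside. Leave alone.
- jar_grey: Paint jar with grey cap, diameter 39, 45 mm tall, loose, on the board near its own -y end (about 102 mm from the middle). Origin: centre of the underside. Leave alone.
- jar_gold: Paint jar with brown-gold cap, diameter 45, 50 mm tall, loose on the bench at the back. Origin: centre of the underside. Leave alone.
- jar_blue: Paint jar with blue cap, diameter 45, 50 mm tall, loose on the bench at the back. Origin: centre of the underside. Leave alone.
- thinner: White bottle with red cap, diameter 52, 130 mm tall, loose on the bench at the back left. Origin: centre of the underside. Leave alone.
- paintbrush: Paintbrush 170 mm long lying on the bench at the left. Leave alone.
- mixing_cup: Small open metal cup, diameter 48, 40 mm tall, loose on the bench at the left. Origin: centre of the underside. Leave alone.
Not all that is in view belongs to the job. Several things look just like the plate: the one meant starts farthest to the robot's left.

How it is judged:
On the way, in this order (a step that is already met when the one before it is completed fails the run):
1. the plate stands tipped up against the board's front edge, its leading edge down at the foot of the board (angle between plate's own z axis and vertical between 1 and 2.2 rad and contact force between plate and board above 0.02 N and x of lead in the frame of board between -0.03 and 0.01 m and height (world z) of lead below 0.02 m).
2. the plate lies on the board, grey side up (angle between plate's own z axis and vertical above 3 rad and x of plate in the frame of board above 0 m and z of plate in the frame of board below 0.026 m), for 0.1 s.
At the end, for the whole second after the job is handed in: The plate rests flat on the board, grey side up (within 5 degrees), its edge flush against the yellow fence (gap under 4.5 mm at the middle, square to within 4.5 degrees), at rest; no jar, bottle, cup or brush has moved by 30 mm or more (angle between plate's own z axis and vertical above 3.05 rad and x of tail in the frame of board above 0.0955 m and x of plate in the frame of board above 0.0605 m and angle between the x axis of plate and the x axis of board, either way round below 0.08 rad and y of plate in the frame of board between -0.08 and 0.08 m and z of plate in the frame of board between 0.019 and 0.026 m and linear speed of plate below 0.02 m/s and angular speed of plate below 0.2 rad/s and distance of each of jar_green, jar_grey, jar_gold, jar_blue, thinner, paintbrush, mixing_cup from where it was at the start of the episode below 0.03 m); the robot touches nothing.
It fails at once if the plate is lifted or carried: its leading edge rises more than 40 mm, or its centre more than 65 mm, above the bench (height (world z) of lead above 0.04 m or height (world z) of plate above 0.065 m).
It fails at once if the plate is lifted flat off the bench (angle between plate's own z axis and vertical below 0.5 rad and height (world z) of plate above 0.035 m).
It fails at once if a jar, the bottle, the cup or the brush is pushed away or knocked over (distance of any of jar_green, jar_grey, jar_gold, jar_blue, thinner, paintbrush, mixing_cup from where it was at the start of the episode above 0.03 m or angle between any of jar_green, jar_grey, jar_gold, jar_blue, thinner, mixing_cup's own z axis and vertical above 0.5 rad).
It also fails if it takes over 64 s, if anything falls off the work surface, if the arm or the gripper's body presses on something with over 40 N, if the wrist force passes 120 N, or if a joint passes its speed limit or range.

## Working session

There is one attempt and no reset: what is moved stays moved. The work goes in short steps, Python scripts to look and compute and a tool call to move; the robot and the scene stay as the last step left them, time stands still between calls to the robot, and variables do not carry over. Pictures are saved under pics/ and viewed, and the job is handed in when it is done.

Besides the shell and the picture viewer there is one more tool, called after "Emit:" by a JSON object that holds its "op" and its "data", one argument or row to a line. send_rows: Moves the arm, as the interface text tells. Its arguments: {"type":"object","properties":{"plan":{"type":"array"},"claw":{"type":"number"},"newtons":{"type":"number"}},"required":["plan"]}

```bash
ls; mkdir -p pics; python3 - <<'E'
from station import bot
import cv2
print(bot.sense())
for n in ("scene","top","wrist"):
    c=bot.get_calibration(n); print(n,c)
    if n!='wrist':
        cv2.imwrite(f"pics/{n}0.png",bot.camera(n)[:,:,::-1])
E
```

```text
pics
{'t': 0.0, 'joint_pos': array([ 9.47395385e-01,  2.59217806e-01,  2.07548495e-02,  1.33372247e+00,
       -4.12674645e-05,  1.41818471e+00]), 'dq': array([ 7.81715301e-04,  3.61526816e-05,  1.46252355e-05, -2.74985557e-04,
       -5.33170562e-04, -9.33549116e-04]), 'tau': array([-1.70850592e-03, -5.55645633e+01,  3.44527638e+01,  1.38503013e-02,
       -2.29452007e-04,  1.42906700e-05]), 'position': array([0.24932302, 0.48991564, 0.23064955]), 'ee_rot': array([ 0.68743398,  0.16445606,  0.6877786 , -0.16537632]), 'contact_force': array([-0.19569173, -0.52127089,  0.09490548]), 'ft_torque': array([-0.102322  ,  0.00075898, -0.05790424]), 'gripper_width': 0.08543855738819489}
scene {'vertical_fov': 48.915127742302076, 'cx': 324.91610713144274, 'cy': 244.38911166509098, 'dist': array([-0.05622903,  0.        ,  0.        ,  0.        ,  0.        ]), 'position': array([ 1.01923691, -0.2282799 ,  0.79772132]), 'rotation': array([-0.27627451,  0.86489159,  0.39756095, -0.13259043])}
top {'vertical_fov': 56.76055873288704, 'cx': 313.6866641821964, 'cy': 235.6261591273777, 'dist': array([-0.10456804,  0.        ,  0.        ,  0.        ,  0.        ]), 'position': array([0.46345866, 0.1067227 , 0.87481213]), 'rotation': array([-0.06937579,  0.70441542, -0.70385315,  0.05980518])}
wrist {'vertical_fov': 58.20850364575006, 'cx': 321.6542569494748, 'cy': 244.24409306572466, 'dist': array([-0.02968523,  0.        ,  0.        ,  0.        ,  0.        ]), 'T_tool_cam': array([[ 2.83397610e-04, -2.91287589e-01,  9.56635490e-01,
        -1.42840283e-01],
       [ 9.99999645e-01, -6.76117127e-04, -5.02116054e-04,
        -1.19323387e-04],
       [ 7.93057814e-04,  9.56635293e-01,  2.91287294e-01,
        -7.49931963e-02],
       [ 0.00000000e+00,  0.00000000e+00,  0.00000000e+00,
         1.00000000e+00]])}
```

View pics/top0.png

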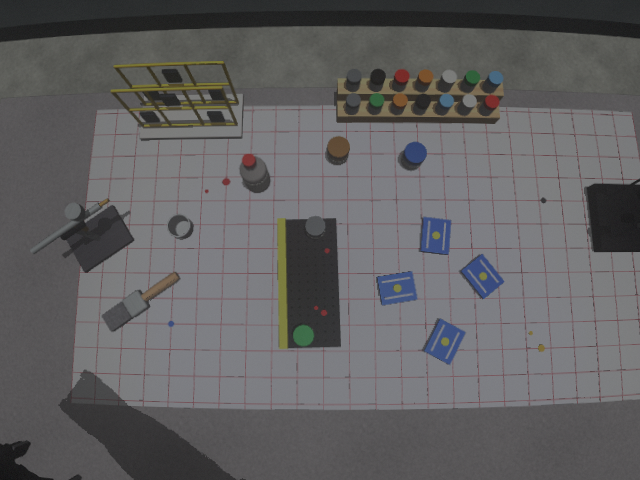

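View pics/scene0.png

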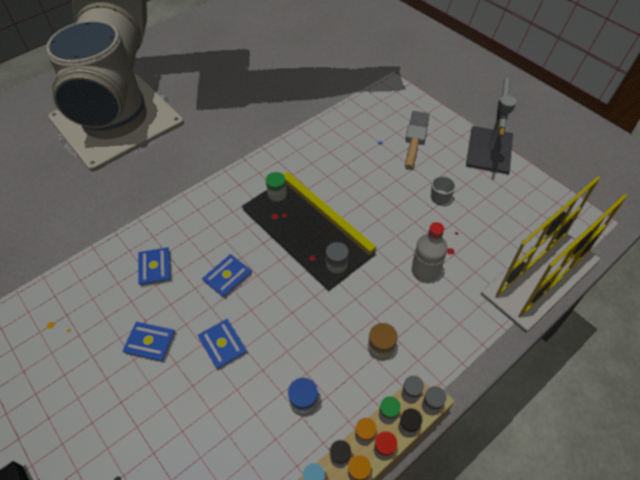

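```bash
cat > h.py <<'E'
import numpy as np, cv2
from station import bot
from scipy.spatial.transform import Rotation as R
def rot(q): q=np.asarray(q); return R.from_quat([q[1],q[2],q[3],q[0]]).as_matrix()
def cam(n,s=None):
    c=bot.get_calibration(n); f=240/np.tan(np.radians(c['vertical_fov'])/2)
    K=np.array([[f,0,c['cx']],[0,f,c['cy']],[0,0,1]])
    if n=='wrist':
        s=s or bot.sense(); T=np.eye(4); T[:3,:3]=rot(s['ee_rot']); T[:3,3]=s['position']
        T=T@c['T_tool_cam']; Rm,p=T[:3,:3],T[:3,3]
    else: Rm,p=rot(c['rotation']),np.array(c['position'])
    return K,np.array(c['dist']),Rm,p
def pix2w(n,px,z,s=None):
    K,d,Rm,p=cam(n,s)
    u=cv2.undistortPoints(np.array(px,float).reshape(-1,1,2),K,d).reshape(-1,2)
    r=np.c_[u,np.ones(len(u))]@Rm.T
    z=np.broadcast_to(z,len(u))
    return p+r*((z-p[2])/r[:,2])[:,None]
def w2pix(n,P,s=None):
    K,d,Rm,p=cam(n,s)
    q=(np.array(P,float).reshape(-1,3)-p)@Rm
    return cv2.projectPoints(q,np.zeros(3),np.zeros(3),K,d)[0].reshape(-1,2)
E
python3 - <<'E'
from h import *
np.set_printoptions(precision=4,suppress=True)
print(pix2w('top',[(397,288),(436,236),(482,276),(445,341)],.014))
print(pix2w('scene',[(154,265),(227,274),(221,343),(149,340)],.014))
print(w2pix('top',[[0,0,0],[.5,0,0],[.5,.3,0]]))
im=cv2.imread('pics/top0.png')
a=im[200:370,260:430]; cv2.imwrite('pics/c1.png',cv2.resize(a,(600,600),interpolation=cv2.INTER_CUBIC))
a=im[200:370,370:520]; cv2.imwrite('pics/c2.png',cv2.resize(a,None,fx=3.5,fy=3.5,interpolation=cv2.INTER_CUBIC))
print(rot(bot.sense()['ee_rot']))
E
```

```text
[[ 0.5197 -0.0427  0.014 ]
 [ 0.6219 -0.1235  0.014 ]
 [ 0.5421 -0.2115  0.014 ]
 [ 0.4181 -0.1325  0.014 ]]
[[ 0.4198 -0.1307  0.014 ]
 [ 0.5219 -0.0414  0.014 ]
 [ 0.6256 -0.1241  0.014 ]
 [ 0.5443 -0.2115  0.014 ]]
[[376.4873 564.2357]
 [374.2799 298.6013]
 [221.5846 298.2122]]
[[-0.0007  0.4536  0.8912]
 [-0.001   0.8912 -0.4536]
 [-1.     -0.0012 -0.0002]]
```

View pics/c1.png

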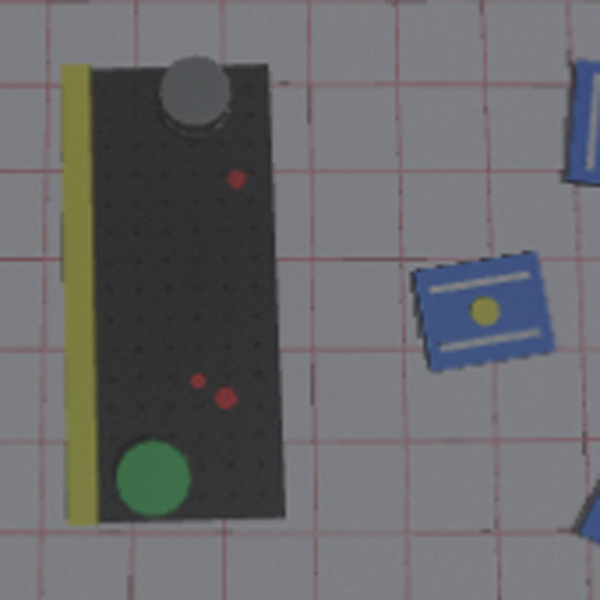

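```bash
python3 - <<'E'
from h import *
np.set_printoptions(precision=4,suppress=True)
s=600/170
c=lambda L:[((u+.5)/s-.5+260,(v+.5)/s-.5+200) for u,v in L]
B=pix2w('top',c([(268,66),(285,517)]),.015); F=pix2w('top',c([(91,70),(98,520)]),.029)
P=pix2w('top',c([(415,270),(537,252),(553,351),(431,371)]),.014); D=pix2w('top',c([(485,311)]),.014)
for X in(B,F): print(X, np.linalg.norm(X[1]-X[0]), np.degrees(np.arctan2(*(X[1]-X[0])[1::-1])))
print(P,P.mean(0),D); 
for i in range(4): d=P[(i+1)%4]-P[i]; print(np.linalg.norm(d),np.degrees(np.arctan2(d[1],d[0])))
im=cv2.imread('pics/scene0.png')
a=im[160:310,190:390]; cv2.imwrite('pics/c3.png',cv2.resize(a,None,fx=4,fy=4,interpolation=cv2.INTER_CUBIC))
E
```

```text
[[0.6574 0.0753 0.015 ]
 [0.4098 0.0676 0.015 ]] 0.24768863381007278 -178.2263287740197
[[0.652  0.1736 0.029 ]
 [0.4088 0.167  0.029 ]] 0.24330814661767813 -178.42842058010817
[[ 0.5427 -0.0049  0.014 ]
 [ 0.5525 -0.0726  0.014 ]
 [ 0.4981 -0.0797  0.014 ]
 [ 0.4876 -0.0125  0.014 ]] [ 0.5202 -0.0424  0.014 ] [[ 0.5201 -0.0429  0.014 ]]
0.06847848589568016 -81.80174757234577
0.05480342480322375 -172.64109594179436
0.06800604708186256 98.91888058846374
0.05565380549506 7.8636717022929155
```

View pics/c3.png

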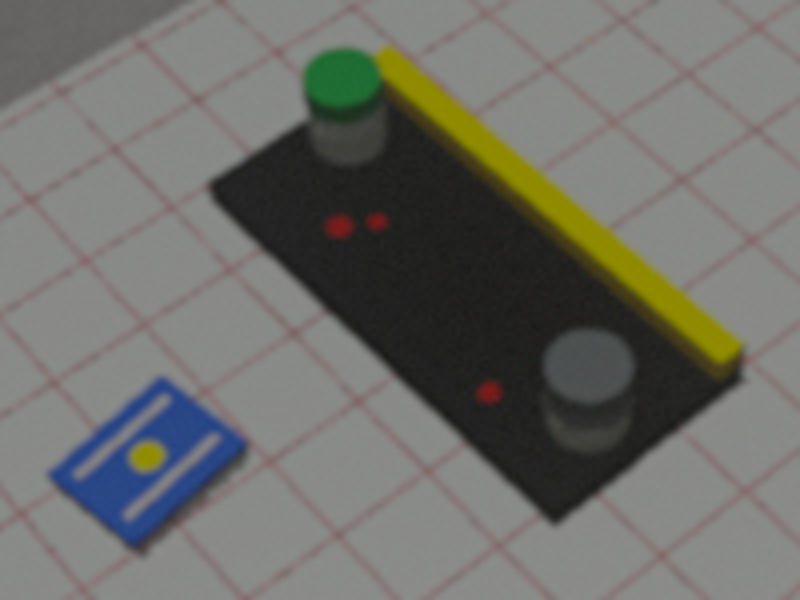

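Candidates for the plate: (397,288), (436,236), (482,276), (445,341). Farthest to the robot's left (largest y, -0.043) is (397,288), and the crop shows it alone before the board, +x towards it. The board's x heading is about 91.7°, and the plate's is about 98°.

```bash
cat >> h.py <<'E'
np.set_printoptions(precision=4,suppress=True)
BO=np.array([0.5336,0.0715]); BH=np.radians(91.7)
bx=np.array([np.cos(BH),np.sin(BH)]); by=np.array([-bx[1],bx[0]])
def b2w(x,y,z): return np.r_[BO+x*bx+y*by,z]
def w2b(p): d=np.array(p)[:2]-BO; return np.r_[d@bx,d@by,p[2]]
def rep(s=None):
    s=s or bot.sense(); M=rot(s['ee_rot']); 
    print('t',round(s['t'],2),'board',w2b(s['position'])*1000,'tooly hdg',np.degrees(np.arctan2(M[1,1],M[0,1])),'F(board)',np.r_[s['contact_force'][:2]@bx,s['contact_force'][:2]@by,s['contact_force'][2]],'w',s['gripper_width'])
def shift(t,s=None):
    s=s or bot.sense(); return rot(s['ee_rot']).T@(np.array(t)-s['position'])*1000
E
python3 - <<'E'
from h import *
rep(); print(w2b([.5202,-.0424,0]),w2b([.5219,-.0414,0]))
t=b2w(-.19,.0165,.12); print(t,shift(t), shift([t[0],t[1],.23]))
E
```

```text
t 0.1 board [426.7085 271.7264 230.7194] tooly hdg 63.02603100042302 F(board) [-0.419  -0.1901 -0.1147] w 0.08541442725228034
[-0.1135  0.0168  0.    ] [-0.1125  0.015   0.    ]
[ 0.5227 -0.1189  0.12  ] [ 111.1185 -418.4808  519.8607] [   1.1186 -418.6128  519.8389]
```

Emit:
{"op": "send_rows", "data": {
  "plan": [
    [[0, -30, 37], 5],
    [[0, -65, 81], 11],
    [[0, -102, 127], 17],
    [[0, -140, 174], 24],
    [[0, -178, 221], 30]
  ],
  "claw": 0,
  "newtons": 60
}}

```text
t: 0.72
position: [0.366, 0.2295, 0.2312]
ee_rot: [0.621, 0.338, 0.621, -0.338]
contact_force: [1.0, -0.1, 0.1]
gripper_width: 0.0002
```

```bash
python3 - <<'E'
from h import *
rep(); s=bot.sense(); print(s['joint_pos'])
t=b2w(-.19,.0165,.12); print(shift(t), shift([t[0],t[1],.23]))
E
```

```text
t 0.72 board [162.9202 162.869  231.1659] tooly hdg 32.84039535248108 F(board) [-0.1406 -1.0226  0.0998] w 0.00023452513198063586
[ 0.3654  0.0569 -0.2276  1.2863 -0.      1.363 ]
[111.1843 -57.2278 377.7532] [  1.1843 -57.2304 377.7581]
```

Emit:
{"op": "send_rows", "data": {
  "plan": [
    [[0, -9, 58], 6],
    [[0, -18, 118], 13],
    [[0, -27, 178], 19],
    [[0, -36, 238], 25],
    [[0, -45, 297], 31.1]
  ]
}}

```text
t: 1.35
position: [0.4902, -0.0443, 0.2311]
ee_rot: [0.507, 0.493, 0.507, -0.492]
contact_force: [1.0, 1.3, -0.2]
gripper_width: 0.0001
```

```bash
python3 - <<'E'
from h import *
rep(); s=bot.sense(); print(s['joint_pos'])
t=b2w(-.19,.0165,.06); print(shift(t), shift([t[0],t[1],.23]))
E
```

```text
t 1.35 board [-114.4628   46.814   231.1452] tooly hdg 1.704620700226388 F(board) [ 1.2806 -1.063  -0.2377] w 0.0001182074523722392
[-0.2609  0.1601 -0.1078  1.3031  0.0001  1.2802]
[171.1289  30.3241  75.5699] [ 1.1289 30.308  75.5398]
```

Emit:
{"op": "send_rows", "data": {
  "plan": [
    [[0, 15, 38], 0],
    [[20, 30, 75], 0],
    [[70, 30, 75], 0],
    [[125, 30, 75], 0],
    [[171, 30, 75], 0]
  ]
}}

```text
t: 1.98
position: [0.5216, -0.1161, 0.0581]
ee_rot: [0.508, 0.491, 0.509, -0.492]
contact_force: [-0.2, -0.3, 0.1]
gripper_width: -0.0001
```

```bash
python3 - <<'E'
from h import *
s=bot.sense(); rep(s)
im=bot.camera('wrist'); cv2.imwrite('pics/w1.png',im[:,:,::-1])
im=bot.camera('top'); cv2.imwrite('pics/t1.png',im[:,:,::-1])
print(w2pix('wrist',[b2w(-.19,.0165,.0),b2w(-.1135,.0168,.014),b2w(0,0,.015)],s))
E
```

```text
t 1.98 board [-187.2054   17.5859   58.0899] tooly hdg 1.8993574246553542 F(board) [-0.3425  0.1644  0.1226] w -0.00012804197358811195
[[ 325.5854  275.1636]
 [ 326.0932  115.2602]
 [ 375.8491 -218.9342]]
```

View pics/w1.png

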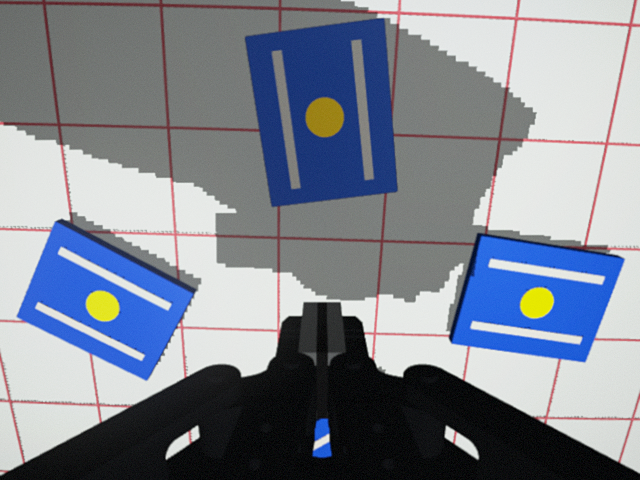

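Emit:
{"op": "send_rows", "data": {
  "plan": [
    [[10, 0, 0], 0],
    [[22, 0, 0], 0],
    [[34, 0, 0], 0],
    [[44, 0, 0], 0],
    [[44, 0, 0], 0]
  ],
  "claw": 0.3
}}

```text
t: 2.7
position: [0.5219, -0.116, 0.0156]
ee_rot: [0.508, 0.491, 0.509, -0.492]
contact_force: [-0.4, -0.1, 0.3]
gripper_width: 0.0253
```

```bash
python3 - <<'E'
from h import *
s=bot.sense(); rep(s)
im=bot.camera('wrist'); cv2.imwrite('pics/w2.png',im[:,:,::-1])
print(w2pix('wrist',[b2w(-.19,.0165,.0),b2w(-.1135,.0168,.014),b2w(0,0,.015)],s))
E
```

```text
t 2.7 board [-187.1128   17.2212   15.6023] tooly hdg 1.9276221416562147 F(board) [-0.0817  0.3679  0.3331] w 0.02534968570750528
[[ 325.4738  313.1311]
 [ 326.2309  116.0476]
 [ 393.7922 -334.626 ]]
```

View pics/w2.png

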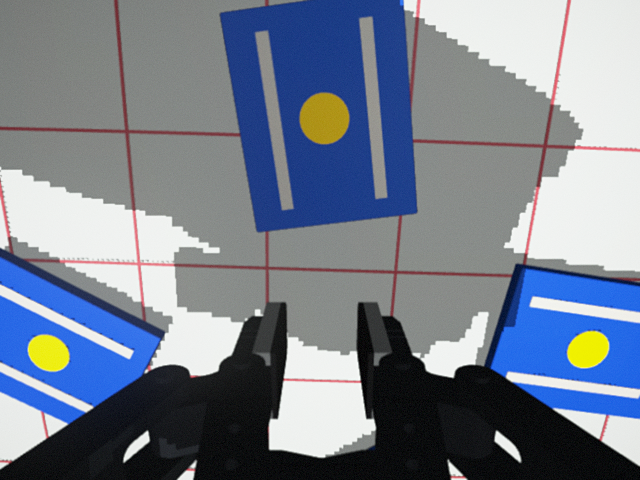

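Emit:
{"op": "send_rows", "data": {
  "plan": [
    [[6, 0, 0], 0],
    [[11, 0, 0], 0],
    [[12, 0, 0], 0],
    [[13, 0, 0], 0],
    [[14, 0, 0], 0]
  ]
}}

```text
t: 3.38
position: [0.5224, -0.1162, 0.0023]
ee_rot: [0.508, 0.492, 0.508, -0.492]
contact_force: [0.1, -0.0, 0.3]
gripper_width: 0.0255
```

```bash
python3 - <<'E'
from h import *
s=bot.sense(); rep(s)
E
```

```text
t 3.38 board [-187.331    16.7575    2.3063] tooly hdg 1.924830675149003 F(board) [-0.0513 -0.0686  0.3263] w 0.025464235501610994
```

Emit:
{"op": "send_rows", "data": {
  "plan": [
    [[1, 0, 0], 0],
    [[1, 0, 0], 0]
  ]
}}

```text
t: 3.62
position: [0.5223, -0.1162, 0.0012]
ee_rot: [0.508, 0.492, 0.508, -0.492]
contact_force: [-0.3, -0.0, 0.9]
gripper_width: 0.0252
```

Emit:
{"op": "send_rows", "data": {
  "plan": [
    [[1, 0, 0], 0],
    [[1, 0, 0], 0]
  ]
}}

```text
t: 3.88
position: [0.5223, -0.1162, 0.0002]
ee_rot: [0.508, 0.492, 0.508, -0.492]
contact_force: [0.0, 1.1, -0.5]
gripper_width: 0.0254
```

Emit:
{"op": "send_rows", "data": {
  "plan": [
    [[1, 0, 0], 0],
    [[1, 0, 0], 0]
  ]
}}

```text
t: 4.12
position: [0.5224, -0.1162, -0.0001]
ee_rot: [0.509, 0.492, 0.508, -0.491]
contact_force: [-2.8, 0.3, 8.7]
gripper_width: 0.0255
```

Emit:
{"op": "send_rows", "data": {
  "plan": [
    [[-3.4, 0, 0], 0],
    [[-3.4, 0, -10], 0],
    [[-3.4, 0, -20], 0],
    [[-3.4, 0, -28], 0],
    [[-3.4, 0, -36], 0]
  ]
}}

```text
t: 4.75
position: [0.5211, -0.0794, 0.0026]
ee_rot: [0.508, 0.491, 0.508, -0.491]
contact_force: [-0.4, -0.2, 0.4]
gripper_width: 0.0259
```

Emit:
{"op": "send_rows", "data": {
  "plan": [
    [[0, 0, -8], 0],
    [[0, 0, -16], 0],
    [[0, 0, -24], 0],
    [[0, 0, -32], 0],
    [[0, 0, -40], 0]
  ]
}}

```text
t: 5.38
position: [0.5198, -0.0397, 0.0027]
ee_rot: [0.508, 0.492, 0.508, -0.492]
contact_force: [-0.1, 0.6, -0.5]
gripper_width: 0.0255
```

```bash
python3 - <<'E'
from h import *
s=bot.sense(); rep(s)
im=bot.camera('wrist'); cv2.imwrite('pics/w3.png',im[:,:,::-1])
rep()
E
```

```text
t 5.38 board [-110.789    17.1235    2.6919] tooly hdg 1.9227310959791433 F(board) [ 0.6333  0.1212 -0.5174] w 0.025509685721548468
t 5.42 board [-110.0113   17.3047    2.6574] tooly hdg 1.9493853423092735 F(board) [ 0.5966 -0.4393 -0.269 ] w 0.025812052099777133
```

View pics/w3.png

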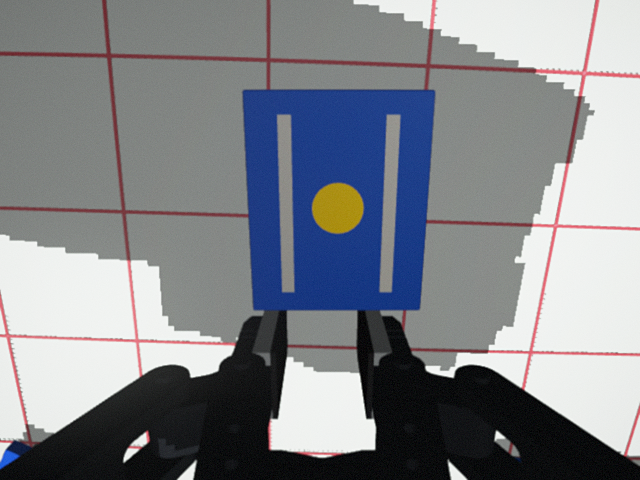

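```bash
python3 - <<'E'
from h import *
s=bot.sense(); rep(s)
for p in pix2w('wrist',[(337,310),(338,90),(338,209),(253,310),(420,309)],.014,s): print(w2b(p)*1000)
# arc geometry: plate section, lead at +x; tilt th clockwise
def pose(th):
    blue=np.array([[35,1],[35,7],[-35,7],[-35,1]]); grey=np.array([[29,-7],[29,1],[-29,1],[-29,-7]])
    c,s_=np.cos(th),np.sin(th); Rm=np.array([[c,s_],[-s_,c]])
    P=np.r_[blue,grey]@Rm.T
    P[:,1]-=P[:,1].min()
    # shift so touching board block x>=0,z<=15
    # dense sample edges
    def dense(Q): return np.concatenate([np.linspace(Q[i],Q[(i+1)%4],200) for i in range(4)])
    z0=P[:,1]; D=np.r_[dense(P[:4]),dense(P[4:])]
    m=D[D[:,1]<=15][:,0].max()
    P[:,0]-=m
    return P
for d in range(0,95,5):
    P=pose(np.radians(d)); print(d,'rim low corner',P[3].round(1),'grey corner',P[7].round(1),'tail top',P[2].round(1), 'lead',((P[0]+P[1])/2).round(1))
E
```

```text
t 5.42 board [-110.0113   17.3047    2.6574] tooly hdg 1.9493853423092735 F(board) [ 0.5966 -0.4393 -0.269 ] w 0.025812052099777133
[-98.5944  13.0267  14.    ]
[-29.0687  13.6921  14.    ]
[-64.1309  13.1976  14.    ]
[-98.7119  41.1541  14.    ]
[-98.1645 -14.7749  14.    ]
0 rim low corner [-70.   8.] grey corner [-64.   0.] tail top [-70.  14.] lead [ 0. 11.]
5 rim low corner [-70.3  13.5] grey corner [-65.    5.1] tail top [-69.7  19.5] lead [-0.3 10.4]
10 rim low corner [-70.  19.] grey corner [-65.5  10.1] tail top [-68.9  24.9] lead [-0.5  9.8]
15 rim low corner [-69.2  24.3] grey corner [-65.4  15. ] tail top [-67.6  30.1] lead [-0.8  9.1]
20 rim low corner [-67.8  29.4] grey corner [-64.9  19.8] tail top [-65.8  35. ] lead [-1.   8.3]
25 rim low corner [-66.   34.3] grey corner [-63.9  24.5] tail top [-63.4  39.7] lead [-1.3  7.4]
30 rim low corner [-63.6  38.9] grey corner [-62.4  29. ] tail top [-60.6  44.1] lead [-1.5  6.5]
35 rim low corner [-60.8  43.3] grey corner [-60.5  33.3] tail top [-57.3  48.2] lead [-1.7  5.6]
40 rim low corner [-57.5  47.3] grey corner [-58.  
[... 310 characters left out ...]
40.2  60.8] lead [-2.5  1.7]
60 rim low corner [-40.2  60.6] grey corner [-44.1  51.4] tail top [-35.   63.6] lead [-2.6  1.5]
65 rim low corner [-35.   63.4] grey corner [-39.7  54.6] tail top [-29.6  66. ] lead [-2.7  1.3]
70 rim low corner [-29.6  65.8] grey corner [-35.   57.4] tail top [-23.9  67.8] lead [-2.8  1. ]
75 rim low corner [-23.9  67.6] grey corner [-30.1  59.7] tail top [-18.1  69.2] lead [-2.9  0.8]
80 rim low corner [-18.1  68.9] grey corner [-24.9  61.6] tail top [-12.2  70. ] lead [-3.   0.5]
85 rim low corner [-12.1  69.7] grey corner [-19.5  63.1] tail top [-6.1 70.3] lead [-3.   0.3]
90 rim low corner [-6. 70.] grey corner [-14.  64.] tail top [-0. 70.] lead [-3.  0.]
```

Emit:
{"op": "send_rows", "data": {
  "plan": [
    [[0, 0, 4], 0],
    [[0, 4, 4], 0],
    [[0, 4, 0], 0],
    [[0, 4, -7], 0],
    [[0, 4, -14], 0]
  ]
}}

```text
t: 6.05
position: [0.5232, -0.0256, 0.0026]
ee_rot: [0.508, 0.492, 0.508, -0.492]
contact_force: [-0.1, 0.8, 0.6]
gripper_width: 0.0256
```

Emit:
{"op": "send_rows", "data": {
  "plan": [
    [[0, 0, -5], 0],
    [[0, 0, -10], 0],
    [[0, 0, -12], 0],
    [[0, 0, -13], 0],
    [[0, 0, -13], 0]
  ]
}}

```text
t: 6.68
position: [0.5229, -0.0132, 0.0027]
ee_rot: [0.508, 0.492, 0.508, -0.492]
contact_force: [-0.3, -0.1, 0.2]
gripper_width: 0.0255
```

```bash
python3 - <<'E'
from h import *
s=bot.sense(); rep(s)
E
```

```text
t 6.67 board [-84.2965  13.2253   2.6975] tooly hdg 1.9242061252593903 F(board) [-0.1179  0.2689  0.1757] w 0.025482196251333723
```

Emit:
{"op": "send_rows", "data": {
  "plan": [
    [[0, 0, -1], 0],
    [[0, 0, -2], 0],
    [[0, 0, -2], 0]
  ]
}}

```text
t: 7.05
position: [0.5228, -0.0111, 0.0027]
ee_rot: [0.508, 0.492, 0.508, -0.492]
contact_force: [0.0, -0.4, -0.5]
gripper_width: 0.0256
```

Emit:
{"op": "send_rows", "data": {
  "plan": [
    [[0, 0, -1], 0],
    [[0, 0, -1], 0]
  ]
}}

```text
t: 7.3
position: [0.5227, -0.0108, 0.0027]
ee_rot: [0.509, 0.491, 0.508, -0.492]
contact_force: [-1.2, -4.6, -0.5]
gripper_width: 0.0257
```

Emit:
{"op": "send_rows", "data": {
  "plan": [
    [[0, 0, -0.3], 0],
    [[-1.5, 0, -0.2], 0],
    [[-3, 0, -0.1], 0],
    [[-4.5, 0, -0.1], 0]
  ]
}}

```text
t: 7.8
position: [0.5227, -0.0108, 0.0072]
ee_rot: [0.508, 0.491, 0.508, -0.492]
contact_force: [-1.4, -5.9, 0.2]
gripper_width: 0.0257
```

```bash
python3 - <<'E'
from h import *
s=bot.sense(); rep(s)
im=bot.camera('wrist'); cv2.imwrite('pics/w4.png',im[:,:,::-1])
E
```

```text
t 7.8 board [-81.9302  13.3422   7.1772] tooly hdg 1.8885122745335183 F(board) [-5.8077  1.5273  0.2349] w 0.025694397828411132
```

View pics/w4.png

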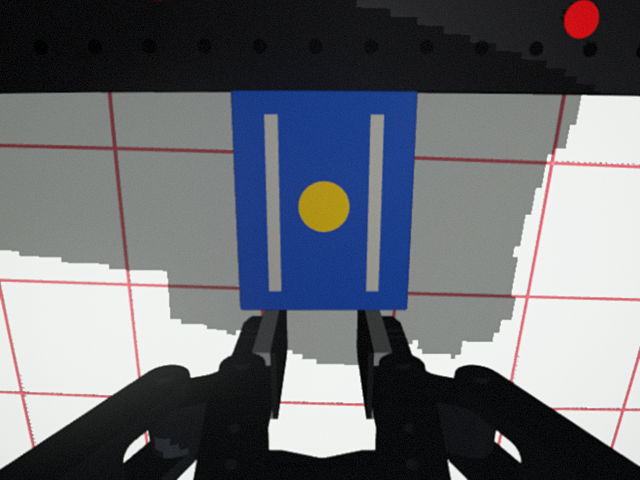

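Emit:
{"op": "send_rows", "data": {
  "plan": [
    [[-2, 0, 0], 0],
    [[-4, 0, -0.1], 0],
    [[-6.5, 0, -0.3], 0],
    [[-9, 0, -0.7], 0],
    [[-11.8, 0, -1.2], 0]
  ]
}}

```text
t: 8.48
position: [0.5228, -0.0097, 0.0191]
ee_rot: [0.509, 0.491, 0.508, -0.492]
contact_force: [-0.1, -6.4, 0.6]
gripper_width: 0.0261
```

```bash
python3 - <<'E'
from h import *
s=bot.sense(); rep(s)
im=bot.camera('wrist'); cv2.imwrite('pics/w5.png',im[:,:,::-1])
E
```

```text
t 8.47 board [-80.8749  13.2382  19.1222] tooly hdg 1.8859372489756436 F(board) [-6.3579  0.3078  0.5914] w 0.026104006114969356
```

View pics/w5.png

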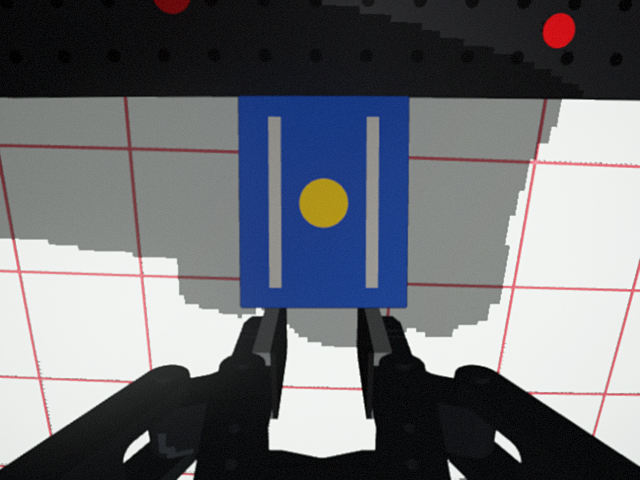

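Emit:
{"op": "send_rows", "data": {
  "plan": [
    [[-2.7, 0, -0.7], 0],
    [[-5.1, 0, -1.4], 0],
    [[-7.5, 0, -2.3], 0],
    [[-10, 0, -3.3], 0],
    [[-12.3, 0, -4.5], 0]
  ]
}}

```text
t: 9.15
position: [0.5228, -0.0061, 0.0318]
ee_rot: [0.509, 0.491, 0.507, -0.493]
contact_force: [-0.8, -12.2, 3.2]
gripper_width: 0.0257
```

Emit:
{"op": "send_rows", "data": {
  "plan": [
    [[-2.3, 0, -1.3], 0],
    [[-4.5, 0, -2.7], 0],
    [[-6.7, 0, -4.1], 0],
    [[-8.7, 0, -5.7], 0]
  ]
}}

```text
t: 9.65
position: [0.523, 0.0003, 0.0406]
ee_rot: [0.509, 0.492, 0.507, -0.492]
contact_force: [-0.2, -6.8, 4.2]
gripper_width: 0.0255
```

```bash
python3 - <<'E'
from h import *
s=bot.sense(); rep(s)
im=bot.camera('wrist'); cv2.imwrite('pics/w6.png',im[:,:,::-1])
im=bot.camera('scene'); cv2.imwrite('pics/s6.png',cv2.resize(im[160:310,190:390,::-1],None,fx=4,fy=4,interpolation=cv2.INTER_CUBIC))
E
```

```text
t 9.65 board [-70.9019  12.7035  40.6349] tooly hdg 1.8749951855734894 F(board) [-6.7874  0.3542  4.2142] w 0.025456605033367746
```

View pics/w6.png

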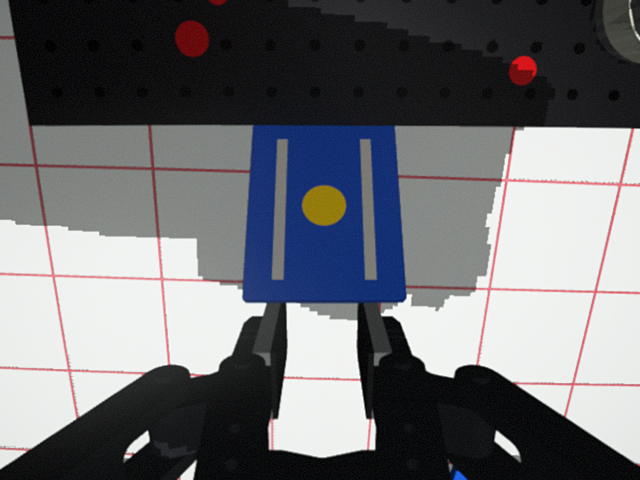

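View pics/s6.png

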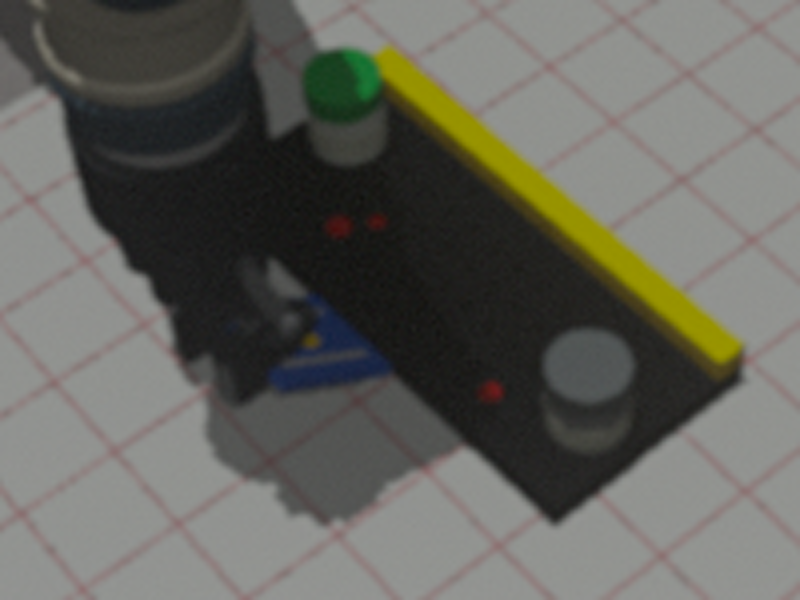

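Emit:
{"op": "send_rows", "data": {
  "plan": [
    [[-1.5, 0, -2.5], 0],
    [[-3, 0, -5], 0],
    [[-4, 0, -8], 0],
    [[-5, 0, -11], 0],
    [[-5.5, 0, -14], 0]
  ]
}}

```text
t: 10.38
position: [0.5224, 0.014, 0.0463]
ee_rot: [0.509, 0.491, 0.507, -0.492]
contact_force: [-2.4, -14.2, 13.9]
gripper_width: 0.0252
```

```bash
python3 - <<'E'
from h import *
s=bot.sense(); rep(s)
im=bot.camera('wrist'); cv2.imwrite('pics/w7.png',im[:,:,::-1])
E
```

```text
t 10.38 board [-57.1322  12.9346  46.3138] tooly hdg 1.885658070243271 F(board) [-14.1402   2.7868  13.8861] w 0.025245538888123902
```

View pics/w7.png

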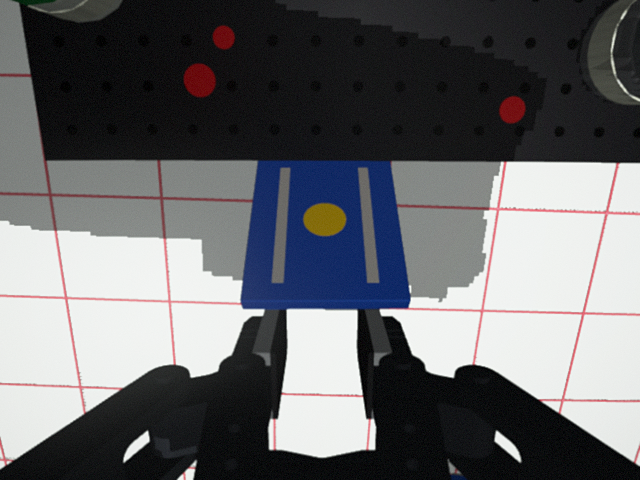

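```bash
cat >> h.py <<'E'
def pnp(pts,s):
    # pts: lead-left, lead-right, tail-right, tail-left of blue top face as seen in wrist image, + dot
    # plate frame: x to lead; image right = tool y = -board y -> plate y for image left is +28
    obj=np.array([[35,28,7],[35,-28,7],[-35,-28,7],[-35,28,7],[0,0,7]],float)/1000
    K,d,Rm,p=cam('wrist',s)
    ok,rv,tv=cv2.solvePnP(obj,np.array(pts,float),K,d,flags=cv2.SOLVEPNP_ITERATIVE)
    Rp=Rm@cv2.Rodrigues(rv)[0]; c=Rm@tv.ravel()+p
    print('tilt',np.degrees(np.arccos(Rp[2,2])),'centre',w2b(c)*1000,'lead',w2b(c+Rp@[.035,0,.004])*1000,'tail low corner',w2b(c+Rp@[-.035,0,.001])*1000,'grey corner',w2b(c+Rp@[-.029,0,-.007])*1000)
    print(cv2.projectPoints(obj,rv,tv,K,d)[0].reshape(-1,2)-np.array(pts))
E
python3 - <<'E'
from h import *
s=bot.sense(); pnp([(258,160),(390,160),(409,298),(243,299),(325,219)],s)
E
```

```text
tilt 55.413136740568355 centre [-27.7591  12.5169  24.1266] lead [-4.5985 12.7592 -2.4164] tail low corner [-46.8034  12.2731  53.5078] grey corner [-49.9836  12.3173  44.0271]
[[ 1.6208 -0.3345]
 [-1.6723 -0.5863]
 [ 0.7764  0.124 ]
 [-0.7044 -0.171 ]
 [-0.0366  0.8729]]
```

Emit:
{"op": "send_rows", "data": {
  "plan": [
    [[0, 0, 2], 0],
    [[3, 0, 3], 0],
    [[7, 0, 4], 0],
    [[7, 0, 3], 0]
  ]
}}

```text
t: 10.92
position: [0.5233, 0.0084, 0.0408]
ee_rot: [0.511, 0.491, 0.505, -0.494]
contact_force: [-6.6, -25.8, 29.1]
gripper_width: 0.0255
```

```bash
python3 - <<'E'
from h import *
s=bot.sense(); rep(s)
im=bot.camera('wrist'); cv2.imwrite('pics/w8.png',im[:,:,::-1])
E
```

```text
t 10.93 board [-62.7592  12.1497  40.7894] tooly hdg 1.788216184178196 F(board) [-25.5845   7.368   29.0676] w 0.025530559451937954
```

View pics/w8.png

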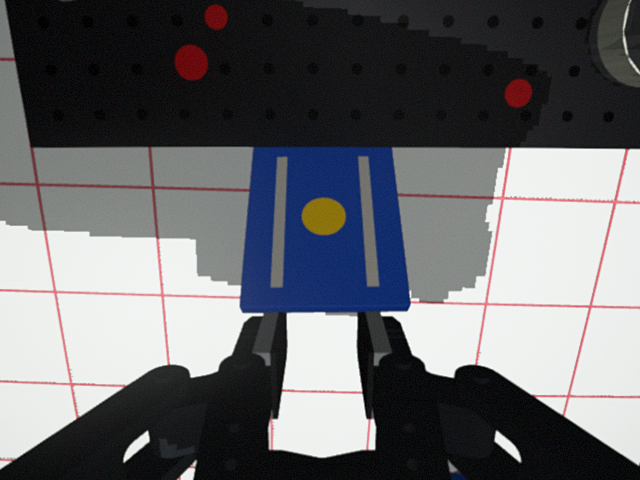

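Emit:
{"op": "send_rows", "data": {
  "plan": [
    [[-3, 0, 1], 0],
    [[-6, 0, 1], 0],
    [[-8, 0, 1], 0]
  ]
}}

```text
t: 11.35
position: [0.5218, 0.0118, 0.0463]
ee_rot: [0.508, 0.492, 0.509, -0.491]
contact_force: [-0.5, -0.2, -0.2]
gripper_width: 0.0256
```

```bash
python3 - <<'E'
from h import *
s=bot.sense(); rep(s)
im=bot.camera('wrist'); cv2.imwrite('pics/w9.png',im[:,:,::-1])
E
```

```text
t 11.35 board [-59.278   13.5687  46.3241] tooly hdg 1.9416616224048984 F(board) [-0.1366  0.5447 -0.2169] w 0.02559683675331605
```

View pics/w9.png

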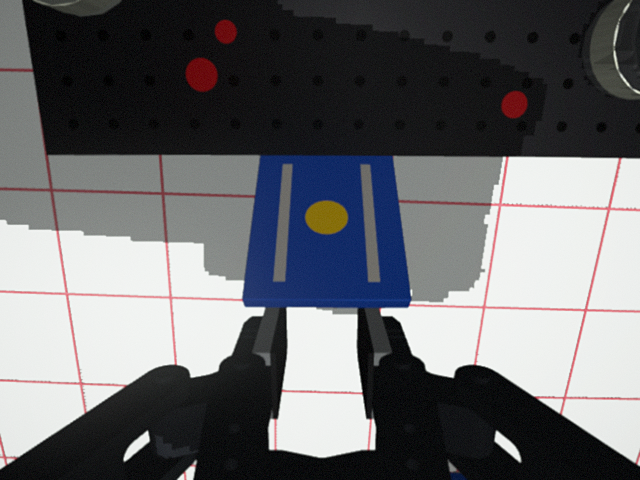

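Emit:
{"op": "send_rows", "data": {
  "plan": [
    [[-3, 0, -1], 0],
    [[-5.5, 0, -3], 0],
    [[-8, 0, -6], 0],
    [[-10, 0, -9], 0]
  ]
}}

```text
t: 11.9
position: [0.5218, 0.0206, 0.0567]
ee_rot: [0.508, 0.492, 0.508, -0.491]
contact_force: [-0.0, -0.1, -0.4]
gripper_width: 0.0255
```

```bash
python3 - <<'E'
from h import *
s=bot.sense(); rep(s)
im=bot.camera('wrist'); cv2.imwrite('pics/w10.png',im[:,:,::-1])
E
```

```text
t 11.9 board [-50.4828  13.3533  56.6585] tooly hdg 1.9291013197327702 F(board) [-0.0531  0.0223 -0.3933] w 0.025481087913174168
```

View pics/w10.png

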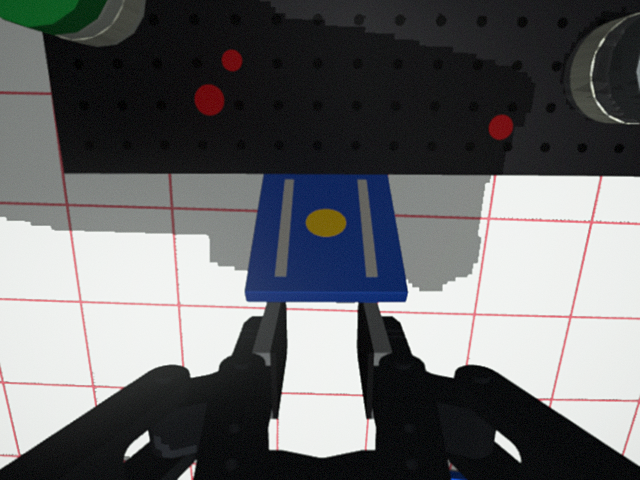

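Emit:
{"op": "send_rows", "data": {
  "plan": [
    [[-1.5, 0, -3], 0],
    [[-3, 0, -6], 0],
    [[-4.2, 0, -9], 0],
    [[-5, 0, -12], 0],
    [[-5.5, 0, -14], 0]
  ]
}}

```text
t: 12.58
position: [0.5213, 0.0345, 0.062]
ee_rot: [0.508, 0.491, 0.508, -0.492]
contact_force: [0.2, -0.5, 0.0]
gripper_width: 0.0256
```

```bash
python3 - <<'E'
from h import *
s=bot.sense(); rep(s)
im=bot.camera('wrist'); cv2.imwrite('pics/w11.png',im[:,:,::-1])
E
```

```text
t 12.57 board [-36.5712  13.4345  62.0163] tooly hdg 1.932395482713883 F(board) [-0.5073 -0.1453  0.0006] w 0.02562384485707348
```

View pics/w11.png

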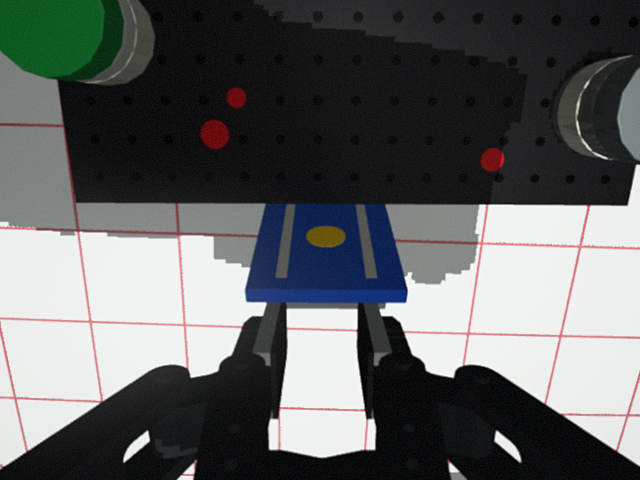

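Emit:
{"op": "send_rows", "data": {
  "plan": [
    [[-2, 0, -4], 0],
    [[-3.5, 0, -8], 0],
    [[-4.5, 0, -12], 0],
    [[-5, 0, -16], 0],
    [[-5, 0, -20], 0]
  ]
}}

```text
t: 13.25
position: [0.5206, 0.0546, 0.067]
ee_rot: [0.508, 0.492, 0.508, -0.491]
contact_force: [0.3, -0.1, -0.0]
gripper_width: 0.0256
```

```bash
python3 - <<'E'
from h import *
s=bot.sense(); rep(s)
im=bot.camera('wrist'); cv2.imwrite('pics/w12.png',im[:,:,::-1])
E
```

```text
t 13.25 board [-16.4735  13.4795  67.0122] tooly hdg 1.9294659834472003 F(board) [-0.0899 -0.2887 -0.0431] w 0.025586461769529178
```

View pics/w12.png

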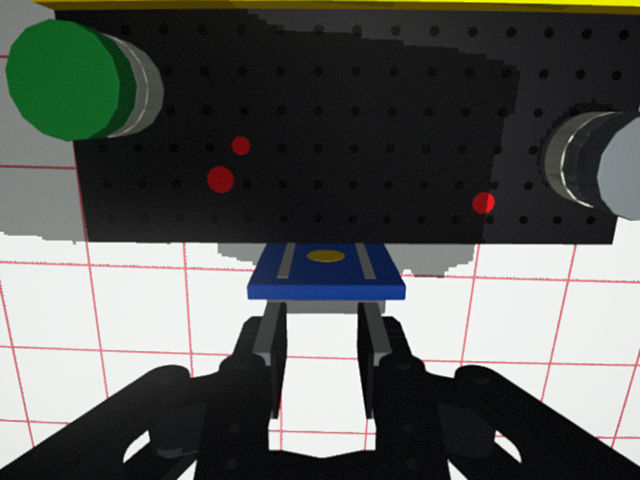

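Emit:
{"op": "send_rows", "data": {
  "plan": [
    [[0, 0, -4], 0],
    [[0, 0, -8], 0],
    [[0, 0, -12], 0],
    [[0, 0, -16], 0]
  ]
}}

```text
t: 13.8
position: [0.5201, 0.0706, 0.067]
ee_rot: [0.508, 0.492, 0.508, -0.492]
contact_force: [-0.4, -1.0, -0.4]
gripper_width: 0.0259
```

```bash
python3 - <<'E'
from h import *
s=bot.sense(); rep(s)
im=bot.camera('wrist'); cv2.imwrite('pics/w13.png',im[:,:,::-1])
E
```

```text
t 13.8 board [-0.4887 13.5679 66.9655] tooly hdg 1.926717826309489 F(board) [-0.9641  0.392  -0.3504] w 0.02594719336843505
```

View pics/w13.png

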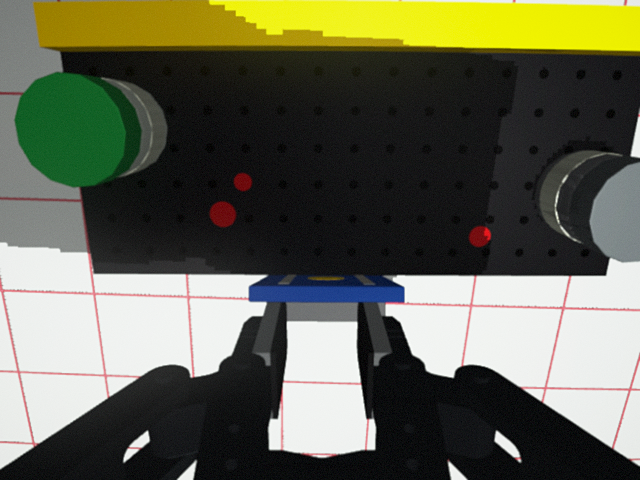

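Emit:
{"op": "send_rows", "data": {
  "plan": [
    [[1, 0, -4], 0],
    [[2, 0, -8], 0],
    [[3, 0, -12], 0],
    [[3, 0, -12], 0]
  ]
}}

```text
t: 14.35
position: [0.5196, 0.0826, 0.0639]
ee_rot: [0.508, 0.491, 0.508, -0.491]
contact_force: [0.6, 0.3, -0.2]
gripper_width: 0.0252
```

```bash
python3 - <<'E'
from h import *
s=bot.sense(); rep(s)
im=bot.camera('wrist'); cv2.imwrite('pics/w14.png',im[:,:,::-1])
E
```

```text
t 14.35 board [11.4996 13.6854 63.8613] tooly hdg 1.9484454298215201 F(board) [ 0.3052 -0.6108 -0.2314] w 0.02520957040785811
```

View pics/w14.png

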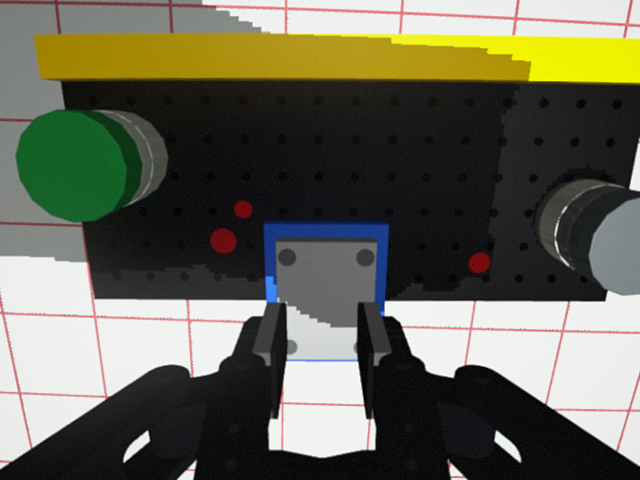

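```bash
python3 - <<'E'
from h import *
s=bot.sense()
for p in pix2w('wrist',[(263,223),(388,223),(327,360)],.021,s): print(w2b(p)*1000)
for p in pix2w('wrist',[(276,241),(377,241)],.029,s): print(w2b(p)*1000)
for p in pix2w('wrist',[(287,257),(365,257),(292,347)],.029,s): print(w2b(p)*1000)
im=bot.camera('scene'); cv2.imwrite('pics/s14.png',cv2.resize(im[160:310,190:390,::-1],None,fx=4,fy=4,interpolation=cv2.INTER_CUBIC))
E
```

```text
[39.0289 40.6191 21.    ]
[ 39.2224 -14.8844  21.    ]
[-30.2235  11.7082  21.    ]
[33.0864 34.1946 29.    ]
[33.2368 -9.2533 29.    ]
[25.8431 29.6062 29.    ]
[25.9596 -4.3256 29.    ]
[-18.3688  28.1863  29.    ]
```

View pics/s14.png

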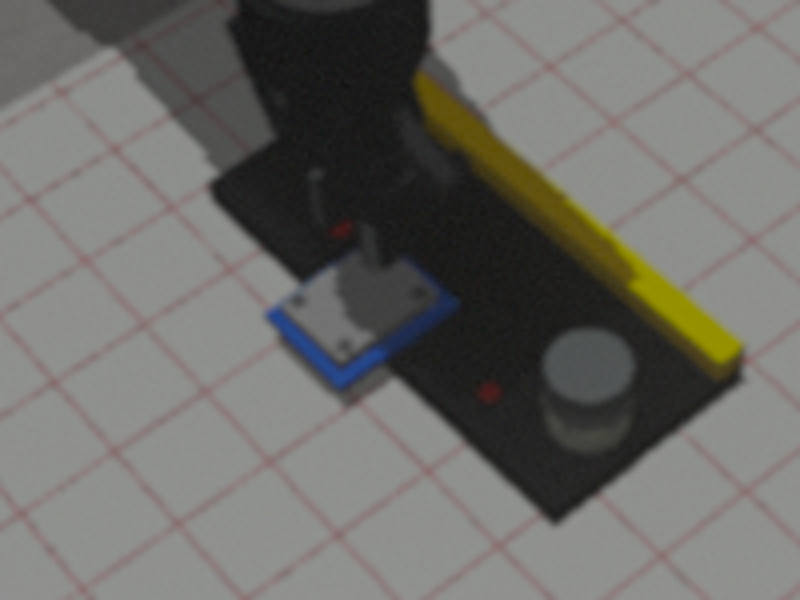

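Emit:
{"op": "send_rows", "data": {
  "plan": [
    [[-3, 0, 15], 0],
    [[-3, 0, 35], 0],
    [[-3, 0, 55], 0],
    [[-3, 1, 67], 0],
    [[15, 1, 67], 0]
  ]
}}

```text
t: 15.08
position: [0.5241, 0.0138, 0.0499]
ee_rot: [0.509, 0.493, 0.507, -0.491]
contact_force: [-0.7, 0.7, -1.1]
gripper_width: 0.0254
```

Emit:
{"op": "send_rows", "data": {
  "plan": [
    [[14, 0, 0], 0],
    [[24, 0, 0], 0],
    [[30.5, 0, 0], 0],
    [[30.5, 0, 0], 0]
  ]
}}

```text
t: 15.58
position: [0.5227, 0.0155, 0.0181]
ee_rot: [0.508, 0.491, 0.509, -0.492]
contact_force: [0.2, 0.6, 0.5]
gripper_width: 0.0254
```

```bash
python3 - <<'E'
from h import *
s=bot.sense(); rep(s)
im=bot.camera('wrist'); cv2.imwrite('pics/w15.png',im[:,:,::-1])
E
```

```text
t 15.57 board [-55.6186  12.5424  18.0975] tooly hdg 1.9411724762788036 F(board) [ 0.5957 -0.2202  0.465 ] w 0.02539680817952569
```

View pics/w15.png

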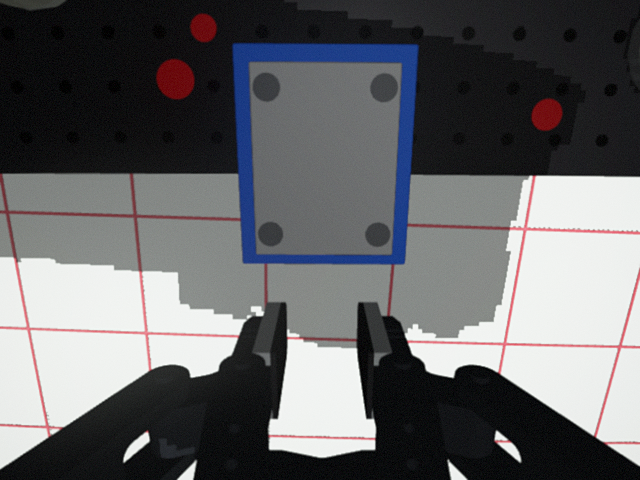

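Emit:
{"op": "send_rows", "data": {
  "plan": [
    [[0, 0, -6], 0],
    [[0, 0, -12], 0],
    [[0, 0, -18], 0],
    [[0, 0, -25], 0],
    [[0, 0, -32], 0]
  ]
}}

```text
t: 16.25
position: [0.5219, 0.0479, 0.0186]
ee_rot: [0.508, 0.492, 0.508, -0.491]
contact_force: [0.7, -0.1, 0.9]
gripper_width: 0.0253
```

Emit:
{"op": "send_rows", "data": {
  "plan": [
    [[0, 0, -7], 0],
    [[0, 0, -14], 0],
    [[0, 0, -21], 0],
    [[0, 0, -28], 0],
    [[0, 0, -34], 0]
  ]
}}

```text
t: 16.88
position: [0.5208, 0.0817, 0.0186]
ee_rot: [0.508, 0.492, 0.508, -0.492]
contact_force: [0.5, -2.8, 4.9]
gripper_width: 0.0255
```

```bash
python3 - <<'E'
from h import *
s=bot.sense(); rep(s)
im=bot.camera('wrist'); cv2.imwrite('pics/w16.png',im[:,:,::-1])
E
```

```text
t 16.88 board [10.5955 12.5051 18.6031] tooly hdg 1.926103012205396 F(board) [-2.8351 -0.3898  4.8911] w 0.025470951455397316
```

View pics/w16.png

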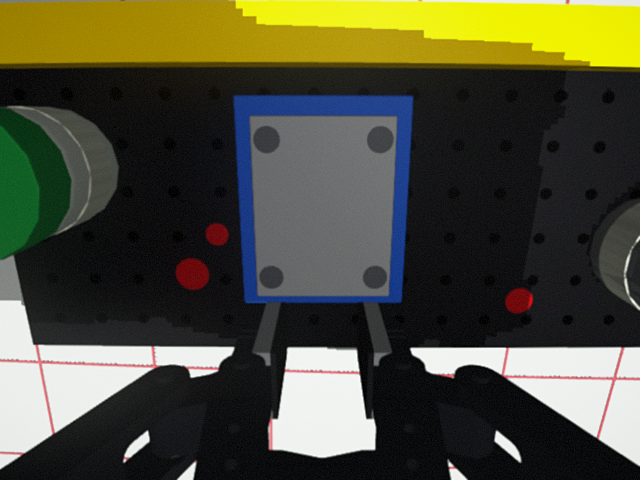

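```bash
python3 - <<'E'
from h import *
s=bot.sense()
for p in pix2w('wrist',[(234,96),(413,96),(244,302),(402,302)],.021,s): print(w2b(p)*1000)
for p in pix2w('wrist',[(249,116),(397,116),(257,296),(390,296)],.029,s): print(w2b(p)*1000)
for p in pix2w('wrist',[(325,68)],.015,s): print(w2b(p)*1000)
im=bot.camera('wrist'); cv2.imwrite('pics/w17.png',cv2.resize(im[260:400,220:440,::-1],None,fx=3.5,fy=3.5,interpolation=cv2.INTER_CUBIC))
E
```

```text
[90.6782 40.7399 21.    ]
[ 90.8752 -14.6912  21.    ]
[21.2322 40.9727 21.    ]
[ 21.4099 -15.2163  21.    ]
[84.7576 35.0493 29.    ]
[84.9105 -8.6812 29.    ]
[27.0993 34.9615 29.    ]
[27.2399 -9.4284 29.    ]
[99.4116 12.5653 15.    ]
```

View pics/w17.png

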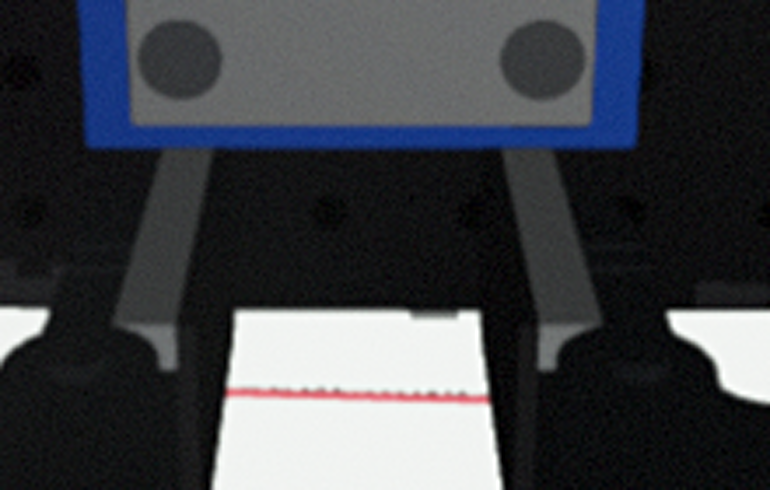

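Emit:
{"op": "send_rows", "data": {
  "plan": [
    [[-0.5, 0, -2], 0],
    [[-0.5, 0, -4], 0],
    [[-0.5, 0, -6], 0],
    [[-0.5, 0, -7.5], 0]
  ]
}}

```text
t: 17.48
position: [0.5203, 0.0889, 0.0188]
ee_rot: [0.508, 0.491, 0.508, -0.492]
contact_force: [0.1, 0.7, -0.4]
gripper_width: 0.0255
```

Emit:
{"op": "send_rows", "data": {
  "plan": [
    [[0, 0, -1], 0],
    [[0, 0, -1.5], 0],
    [[0, 0, -1.5], 0]
  ]
}}

```text
t: 17.85
position: [0.5204, 0.0902, 0.019]
ee_rot: [0.508, 0.491, 0.508, -0.492]
contact_force: [0.1, -1.7, 0.6]
gripper_width: 0.0256
```

```bash
python3 - <<'E'
from h import *
s=bot.sense(); rep(s)
E
```

```text
t 17.85 board [19.1338 12.6727 18.9805] tooly hdg 1.9231479956469735 F(board) [-1.6913 -0.0752  0.6324] w 0.025593958599620634
```

Emit:
{"op": "send_rows", "data": {
  "plan": [
    [[0, 0, -0.7], 0],
    [[0, 0, -0.7], 0]
  ]
}}

```text
t: 18.1
position: [0.5203, 0.0906, 0.019]
ee_rot: [0.508, 0.491, 0.508, -0.492]
contact_force: [-1.0, -4.2, 0.9]
gripper_width: 0.0255
```

```bash
python3 - <<'E'
from h import *
s=bot.sense(); rep(s)
im=bot.camera('wrist'); cv2.imwrite('pics/w18.png',im[:,:,::-1])
E
```

```text
t 18.1 board [19.5306 12.6907 19.0192] tooly hdg 1.9069840716665944 F(board) [-4.1543  1.1696  0.8528] w 0.025544241372622317
```

View pics/w18.png

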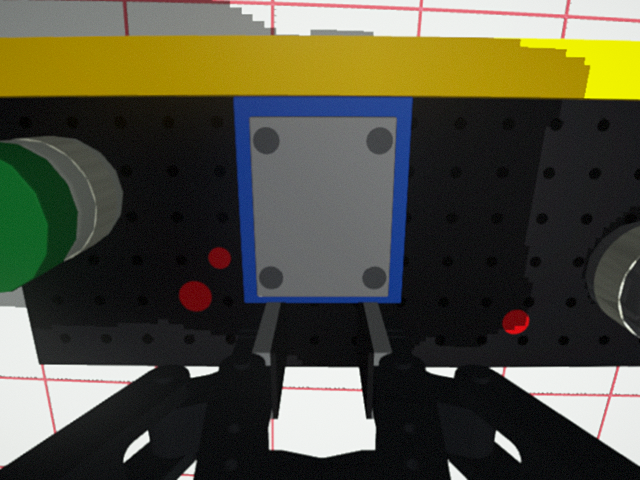

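Flush against the fence: the blue tail edge at row ~97 meets the fence foot. The force is 4 N against a solid stop. Next I back off straight, raise the arm and check.

Emit:
{"op": "send_rows", "data": {
  "plan": [
    [[0, 0, 3], 0],
    [[0, 0, 10], 0],
    [[0, 0, 25], 0],
    [[0, 0, 50], 0],
    [[-30, 0, 75], 0]
  ]
}}

```text
t: 18.77
position: [0.5215, 0.0148, 0.0477]
ee_rot: [0.507, 0.491, 0.509, -0.492]
contact_force: [0.6, -0.4, 0.7]
gripper_width: 0.0259
```

Emit:
{"op": "send_rows", "data": {
  "plan": [
    [[-40, 0, 10], 0],
    [[-80, 0, 20], 0],
    [[-110, 0, 30], 0],
    [[-110, 0, 30], 0]
  ]
}}

```text
t: 19.27
position: [0.525, -0.0154, 0.1612]
ee_rot: [0.509, 0.493, 0.507, -0.491]
contact_force: [-0.1, 0.4, 0.2]
gripper_width: 0.0254
```

```bash
python3 - <<'E'
from h import *
s=bot.sense(); rep(s)
im=bot.camera('wrist'); cv2.imwrite('pics/w19.png',im[:,:,::-1])
im=bot.camera('top'); cv2.imwrite('pics/t19.png',cv2.resize(im[60:360,80:480,::-1],None,fx=2,fy=2,interpolation=cv2.INTER_CUBIC))
E
```

```text
t 19.27 board [-86.6305  11.1782 161.15  ] tooly hdg 1.8451901491552947 F(board) [0.4202 0.106  0.1875] w 0.0254405916768148
```

View pics/w19.png

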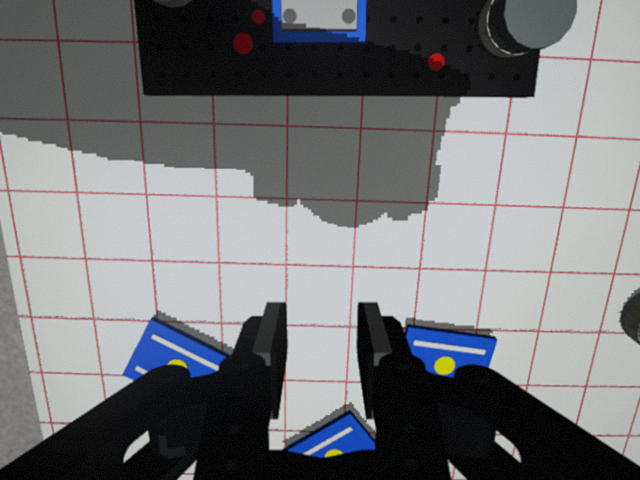

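View pics/t19.png

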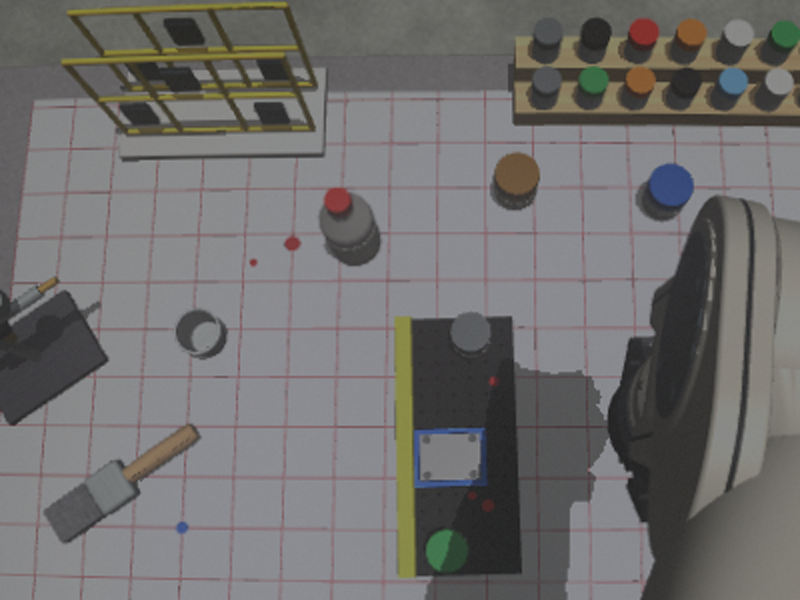

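```bash
python3 - <<'E'
from h import *
im=bot.camera('top'); cv2.imwrite('pics/t20.png',cv2.resize(im[265:315,275:335,::-1],None,fx=12,fy=12,interpolation=cv2.INTER_CUBIC))
E
```

```text
(no output)
```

View pics/t20.png

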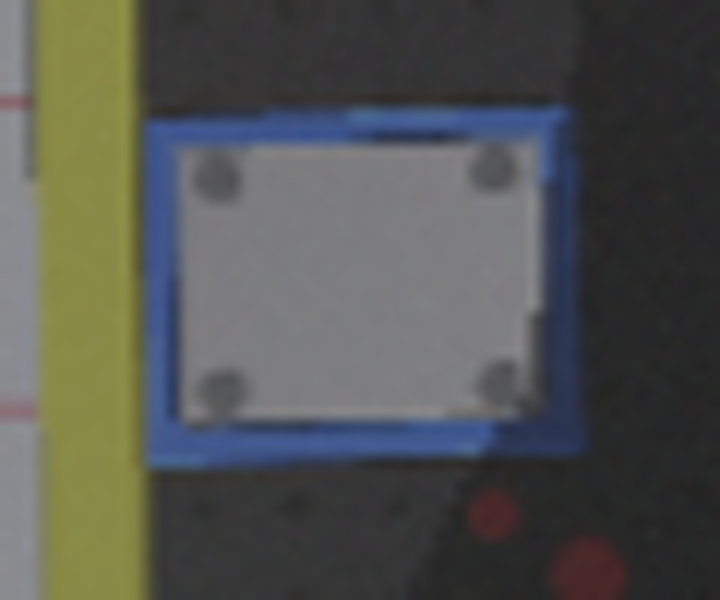

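```bash
python3 - <<'E'
from h import *
f=lambda L:[((u+.5)/12-.5+275,(v+.5)/12-.5+265) for u,v in L]
for p in pix2w('top',f([(147,120),(149,466),(572,107),(582,453)]),.021): print(w2b(p)*1000)
for p in pix2w('top',f([(139,120),(147,466)]),.029): print('fence',w2b(p)*1000)
print(bot.hand_in()); rep()
E
```

```text
[ 98.291  -14.4978  21.    ]
[98.9732 40.6788 21.    ]
[ 30.0087 -14.6397  21.    ]
[30.1115 40.5158 21.    ]
fence [ 98.994  -13.7502  29.    ]
fence [98.7107 40.9366 29.    ]
the job is handed in; nothing more can be done
None
the job is handed in; nothing more can be done
```

The plate now lies on the board grey side up, with its edge against the yellow fence, and the job is handed in. No verdict was reported.

- **What I did:** I took the plate farthest to the robot's left and pushed it square against the board's front edge with two slightly opened fingertips. Then I tipped it up on an arc, pushed it over onto the board, slid it to the fence until it pushed back with about 4 N, and withdrew.
- **Last checks:**
    - **Gap and squareness:** the final top picture puts the plate's edge at 98.3–99.0 mm and the fence face at 98.7–99.0 mm, so the gap is under 1 mm. The plate is square to within about 0.5–1°, with its centre about 13 mm to the side of the board's middle.
    - **Other things:** the jars, bottle, cup and brush look unmoved in the top picture. I judged that by eye and did not measure it.
    - **Arm:** it is clear of everything.
- **What went wrong:** at about 50° of tilt the fingertips caught in the step below the rim. When I lowered them, the force rose briefly to about 25 N back and 29 N up. I raised them to free it and carried on along the rim. After that the contact forces stayed around 1 N until the plate landed.

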